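# Comb the crayons straight on the high chair tray

### The arm

A 6-joint arm with a two-finger parallel gripper is mounted at the origin on the work surface. World frame = base frame: x ahead of the robot, y to its left, z up, the work surface at z = 0. Lengths are in m, angles in rad, forces in N, time in s.
With the tool pointing down it reaches from about 0.3 to 0.875 m from the base axis. Payload 4.2 kg.
Tool frame: the origin (TCP) lies midway between the tips of the shut fingers; the grasp point (between the pads) lies arm.pinch_z behind it (arm.pinch_z is the distance from the TCP to the grasp point, in m); z points along the fingers, y is the line along which they close (so a half turn about z gives the same grasp; the last joint's range is limited). The gripper opens to 85 mm and grips with 20 to 120 N. Pads are 22 mm wide; open, the fingers measure 114 mm over their backs; the gripper's body (76 mm by 85 mm) begins 54 mm behind the grasp point. The pads swing forward as they close: fully open they stand 13 mm farther back than shut.
Start: joints at [-1.274, 0.32, 1.565, -0, 1.257, -0.02], TCP at [0.179, -0.546, 0.231] pointing down, gripper open.
Joint ranges: [-3.11, 3.11], [-0.84, 2.01], [0.21, 2.61], [-1.34, 4.49], [0.05, 2.63], [-2.56, 2.56]. Speed limits (rad/s): [2.57, 2.57, 3.14, 3.14, 3.14, 3.14].

### API

Orientations are given as a rotation vector (axis times angle).
In Python, from cell import arm gives the robot as it stands.
- The arm moves only by the tool apply_moves, never from a script. Its arguments are lists of equal length, an entry for each row: "angular": the turn, a rotation vector about the tool's x, y, z in rad, a list of three; "offset": the shift along the tool's x, y, z in m, a list of three; "gripper": the closure, from -1 (fully open) to 1 (shut), so that 0 is half open. A call has 1 to 12 rows; each row is the pose to reach, as a shift and turn from the pose commanded when the call began, along the tool's axes at that moment; what a row does not reach only later rows make up. A row lasts 1/8 s, in which the tool goes at most 62.5 mm and 10.7 degrees, less where a joint would pass 70% of its speed; a pose out of reach is approached as far as the arm can. A call with a gripper value outside its range is refused whole. The fingers move at their own pace and stop on an object; "squeeze" is the grip in N (left out, the last holds). Time passes only in rows, so rows that repeat a pose let the fingers close. It gives the time, the measured TCP pose, the force, the opening and the grip force at its end, in the units of the state.
- arm.sense(): the state, without advancing time (a new reading comes with each control period).
- arm.snapshot(name): name is "side" or "top"; returns the picture (384x512x3 uint8, red, green, blue); there is no depth.
- arm.camera_model(name): a dict with "fx", "fy", "cx", "cy" (pixels), "camera_from_world" (4x4, takes a point from world to camera coordinates). Camera axes: x right, y down, z forward; pixel columns grow to the right and rows downward; lengths in m; the calibration is good to about 2 mm. A picture is of the moment at which its call begins. camera_model takes no time and is no camera call.
- arm.finish_job(): hands the job in; it is judged then, once.
Trained networks look in the newest picture that a camera, given by its name, has taken for a name from the list of things; names that differ only in an ending like _2 or _b are one class to them, and where a whole thing is asked for, a point or a joint stands for the part that bears it (a point fixed in the world has none). Each returns a list of dicts, best first, with "conf" (0 to 1); they miss things now and then, are a little off and sometimes report something else, mostly with a low value. They report only what shows in the picture. A call takes as long as a camera call. They do not tell look-alikes from the thing itself.
- arm.spot_in(camera, target): "xyz" ([x, y, z] in m, in the coordinates of the camera as it stood for that picture, good to about 4 mm: the middle of the surface that is visible of it).
- arm.tip_of(camera, target): "xyz" ([x, y, z] in m, in the coordinates of the camera as it stood for that picture, good to about 4 mm: a listed point, or the origin of a listed thing).
The state is a dict: "clock": time; "joint_positions": joint angles; "qvel": joint speeds; "joint_efforts": joint torques, N m; "tool_pos": TCP position; "ee_rot": TCP orientation; "wrist_force": force on the tool from outside, world axes, zero at the start; "ft_torque": the same for the moment, N m; "width": opening from 0.0 (shut) to 1.0 (fully open); "finger_force": force on a finger pad.
Only numpy, scipy, OpenCV 4.12 (cv2) and the standard library are available. Lean on these libraries where they do the work, as an engineer would, in place of code of your own. Each camera call takes 0.05 s, during which the arm holds its last target. There are 200 camera calls.

### The job

Pick up the toy rake from the high chair tray and comb the scattered red and blue crayons towards the robot, until both lie on the white panel at the tray's edge nearest the robot, each straight along that edge. Move the crayons only with the rake, do not shove or tip the beaker, the formula dispenser or the teether, and leave the rake standing on its tines on the tray.

Things in the scene. Friction and masses are not known exactly. Their poses are not given: they have to be found in the camera images.
- rake_grip (a point): Green toy rake standing on its tines, 120 g. This point: middle of its blue upright grip (26 x 26 mm post), 70 mm above the tine tips; the post ends 22 mm above it and meets the head 38 mm below it. Head 156 mm long (own y), 40 mm deep (x); a row of 22 mm tines, gaps 8 mm, under both long sides, so either side combs, 20 mm from the middle. Starts left or right on the tray, head within 15 deg of tray y.
- crayon_red_center (a point): Red square wax crayon, 90 mm long, 12 x 12 mm in section, 20 g; slides, does not roll. This point: its centre, 6 mm above its support. Own y axis along its length, z up. Starts mid-tray, within 85 mm (x) of the tray's centre with all its length, 12 to 32 degrees off the tray's y axis; the two lean opposite ways, one nearer the robot than the other (either colour).
- crayon_blue_center (a point): Blue square wax crayon, 90 mm long, 12 x 12 mm in section, 20 g; slides, does not roll. This point: its centre, 6 mm above its support. Own y axis along its length, z up. Starts mid-tray, within 85 mm (x) of the tray's centre with all its length, 12 to 32 degrees off the tray's y axis; the two lean opposite ways, one nearer the robot than the other (either colour).
- tray: Fixed grey tray, 360 (x) by 600 mm (y). Origin: centre of underside; x away from robot, y to the left. Floor 5 mm above origin, rim 10 mm thick, 22 mm high. Flush white panel on the floor at the robot's side: x -168 to -83, y -95 to 95 mm. Orange plate (160 mm across, 26 high) stuck near x -60, y 190 or -190 mm, on the side without the rake. Only crayons lie within 95 mm of the line y = 0.
- beaker: Clear plastic beaker, 60 mm across, 78 mm high, standing in the far part of the tray to one side, 115 mm beyond its centre; bystander. Origin: centre of its underside, z up.
- dispenser: Small aluminium pill-shaped formula dispenser with twist cap, 53 mm across, 76 mm high, standing in the far part of the tray to one side; bystander. Origin: centre of its underside, z up.
- teether: Yellow teether ring, 72 mm across, 12 mm thick, lying in the far part of the tray to one side; bystander. Origin: centre of its underside.
Things that resemble listed ones, but are neither listed nor needed, are in the scene too. Of the things shaped like the part that bears rake_grip, the green one is meant. Of the things shaped like the part that bears crayon_red_center, the red one is meant.

How it is judged:
On the way, in this order (a step that is already met when the one before it is completed fails the run):
1. the rake is picked up off the tray (z of rake_grip in the frame of tray above 0.085 m and contact force between the fingers and rake above 1 N), for 0.1 s.
2. with the rake in the gripper, both crayons are combed onto the white panel and lie along the edge (x of crayon_red_center in the frame of tray between -0.168 and -0.083 m and y of crayon_red_center in the frame of tray between -0.095 and 0.095 m and z of each of crayon_red_center, crayon_blue_center in the frame of tray below 0.018 m and angle between the y axis of each of crayon_red_center, crayon_blue_center and the y axis of tray, either way round below 0.2 rad and x of crayon_blue_center in the frame of tray between -0.168 and -0.083 m and y of crayon_blue_center in the frame of tray between -0.095 and 0.095 m and contact force between the fingers and rake above 1 N), for 0.2 s.
At the end, for the whole second after the job is handed in: Both crayons lie flat on the tray with their centres on the white panel and within 11 degrees of the tray's y axis (its long edge), at rest; the rake stands upright (within 8 degrees) on its tines on the tray, released and at rest (x of crayon_red_center in the frame of tray between -0.168 and -0.083 m and y of crayon_red_center in the frame of tray between -0.095 and 0.095 m and z of each of crayon_red_center, crayon_blue_center in the frame of tray below 0.018 m and angle between the y axis of each of crayon_red_center, crayon_blue_center and the y axis of tray, either way round below 0.2 rad and x of crayon_blue_center in the frame of tray between -0.168 and -0.083 m and y of crayon_blue_center in the frame of tray between -0.095 and 0.095 m and angle between rake_grip's own z axis and vertical below 0.15 rad and z of rake_grip in the frame of tray between 0.065 and 0.085 m and x of rake_grip in the frame of tray between -0.18 and 0.18 m and y of rake_grip in the frame of tray between -0.3 and 0.3 m and linear speed of each of rake, crayon_red, crayon_blue below 0.02 m/s); the robot touches nothing.
It fails at once if the robot itself touches a crayon (contact force between any of the fingers, the arm and crayon_red above 0.2 N or contact force between any of the fingers, the arm and crayon_blue above 0.2 N).
It fails at once if the beaker, dispenser or teether is moved more than 25 mm (distance of any of beaker, dispenser, teether from where it was at the start of the episode above 0.025 m).
It fails at once if the beaker or dispenser is tipped over (more than 30 degrees) (angle between any of beaker, dispenser's own z axis and vertical above 0.52 rad).
It also fails if it takes over 48 s, if anything falls off the work surface, if the arm or the gripper's body presses on something with over 40 N, if the wrist force passes 120 N, or if a joint passes its speed limit or range.

## Working session

There is one attempt and no reset: what is moved stays moved. The work goes in short steps, Python scripts to look and compute and a tool call to move; the robot and the scene stay as the last step left them, time stands still between calls to the robot, and variables do not carry over. Pictures are saved under pics/ and viewed, at most 10 in all, crops included, and the job is handed in when it is done.

Besides the shell and the picture viewer there is one more tool, called after ">>>" by a JSON object that holds its "name" and its "arguments", one argument or row to a line. apply_moves: Moves the arm, as the interface text tells. Its arguments: {"type":"object","properties":{"angular":{"type":"array"},"offset":{"type":"array"},"gripper":{"type":"array"},"squeeze":{"type":"number"}},"required":["angular","offset","gripper"]}

```bash
ls; mkdir -p pics
cat > h.py <<'E'
import numpy as np, cv2
from cell import arm
def w(cam,p):
    T=np.array(arm.camera_model(cam)["camera_from_world"]); return (np.linalg.inv(T)@np.r_[p,1])[:3]
def px2w(cam,u,v,z):
    m=arm.camera_model(cam);T=np.linalg.inv(np.array(m["camera_from_world"]))
    d=T[:3,:3]@np.array([(u-m["cx"])/m["fx"],(v-m["cy"])/m["fy"],1]);o=T[:3,3]
    return o+d*(z-o[2])/d[2]
def w2px(cam,p):
    m=arm.camera_model(cam);q=np.array(m["camera_from_world"])@np.r_[p,1]
    return m["fx"]*q[0]/q[2]+m["cx"],m["fy"]*q[1]/q[2]+m["cy"]
def shot(cam,name):
    im=arm.snapshot(cam); cv2.imwrite(f"pics/{name}.png",cv2.cvtColor(im,cv2.COLOR_RGB2BGR)); return im
E
python3 - <<'E'
from h import *
np.set_printoptions(precision=4,suppress=True)
shot("top","t0");shot("side","s0")
for c in("top","side"):
    print(c,np.linalg.inv(np.array(arm.camera_model(c)["camera_from_world"])))
    for n in("rake_grip","crayon_red_center","crayon_blue_center","tray","beaker","dispenser","teether"):
        for r in arm.tip_of(c,n)[:4]: print(n,round(r["conf"],2),w(c,r["xyz"]))
print(arm.sense(), arm.pinch_z)
E
```

```text
pics
top [[-0.0269 -0.9946  0.1004  0.424 ]
 [-0.9995  0.0285  0.015  -0.0619]
 [-0.0178 -0.0999 -0.9948  1.1683]
 [ 0.      0.      0.      1.    ]]
rake_grip 0.89 [ 0.5251 -0.1622  0.076 ]
rake_grip 0.62 [ 0.2743 -0.212   0.0732]
rake_grip 0.56 [ 0.5842 -0.399   0.0665]
crayon_red_center 0.73 [0.8497 0.0156 0.0003]
crayon_red_center 0.57 [0.2469 0.2365 0.0049]
crayon_red_center 0.53 [0.6138 0.0095 0.0144]
crayon_red_center 0.49 [ 0.7067 -0.1752  0.003 ]
crayon_blue_center 0.63 [0.5471 0.0324 0.0055]
tray 0.59 [ 0.5803  0.0195 -0.0001]
beaker 0.58 [0.6921 0.2633 0.0076]
dispenser 0.55 [0.6918 0.173  0.0074]
teether 0.7 [ 0.706  -0.176   0.0047]
teether 0.38 [0.5758 0.0226 0.0009]
side [[-0.8437 -0.2768  0.4599  0.0037]
 [-0.5365  0.4614 -0.7066  0.7715]
 [-0.0166 -0.8429 -0.5378  0.6786]
 [ 0.      0.      0.      1.    ]]
rake_grip 0.82 [ 0.5861 -0.3993  0.0693]
rake_grip 0.79 [ 0.5216 -0.1682  0.0731]
crayon_red_center 0.66 [0.6086 0.0145 0.0148]
crayon_red_center 0.62 [0.2479 0.2326 0.0091]
crayon_red_center 0.55 [0.8488 0.0197 0.0104]
crayon_blue_center 0.68 [0.5437 0.0375 0.009 ]
tray 0.56 [0.5764 0.0261 0.0003]
beaker 0.9 [0.6876 0.2632 0.0043]
dispenser 0.57 [0.6871 0.1713 0.0039]
teether 0.48 [ 0.7033 -0.1681  0.0006]
{'clock': 0.8, 'joint_positions': array([-1.274 ,  0.3196,  1.5645,  0.    ,  1.2574, -0.02  ]), 'qvel': array([-0.001 ,  0.0005, -0.0009, -0.001 , -0.    , -0.0027]), 'joint_efforts': array([  0.0004, -41.536 , -23.4415,   0.0001,   0.    ,  -0.    ]), 'tool_pos': array([ 0.1791, -0.5464,  0.2313]), 'ee_rot': array([3.1022, 0.4955, 0.    ]), 'wrist_force': array([ 0.0324, -0.3049, -0.1532]), 'ft_torque': array([0.0198, 0.0267, 0.0103]), 'finger_force': 0.0, 'width': 1.002396481199876} 0.0187
```

```bash
python3 -c "
import cv2
a=cv2.imread('pics/t0.png');cv2.imwrite('pics/t0b.png',cv2.resize(a,(800,600),interpolation=2))"
```

```text
(no output)
```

View pics/t0b.png

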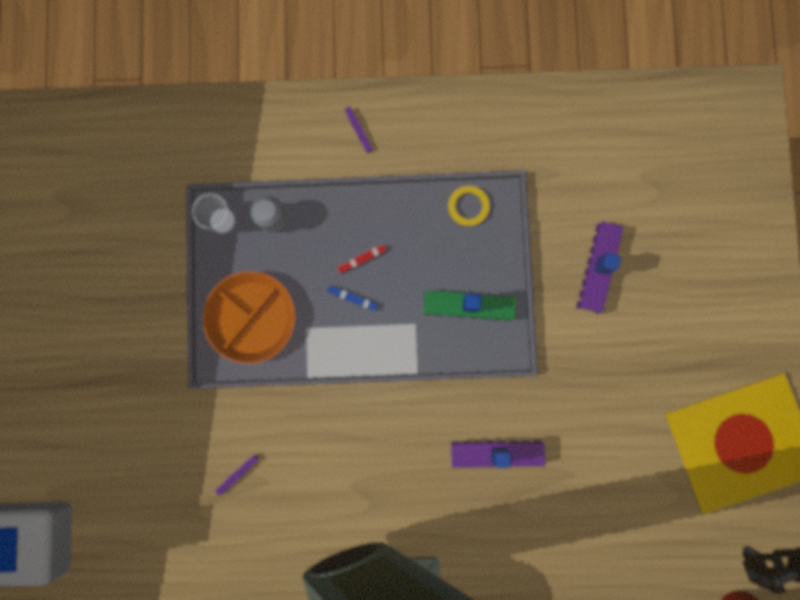

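View pics/s0.png

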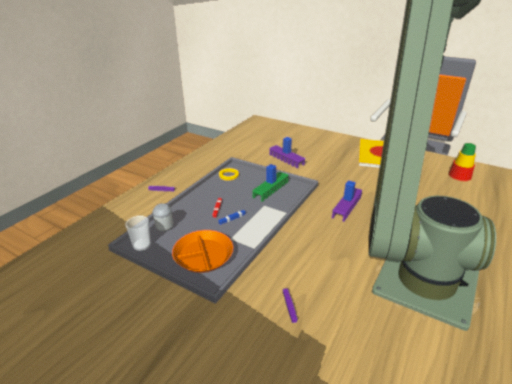

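The top view shows the green rake at about (470,305) on the right and red/blue crayons near (363,259) and (353,298). The panel is at about (362,350), the plate is on the left, and the bystanders are in the far corners. The purple objects are decoys. Next I'll segment by colour.

```bash
cat >> h.py <<'E'
def seg(im,lo,hi,cam,z,box=None):
    hsv=cv2.cvtColor(im,cv2.COLOR_RGB2HSV); m=cv2.inRange(hsv,np.array(lo),np.array(hi))
    if box:
        k=np.zeros_like(m);x0,y0,x1,y1=box;k[y0:y1,x0:x1]=255;m&=k
    v,u=np.nonzero(m)
    P=np.array([px2w(cam,a,b,z)[:2] for a,b in zip(u,v)]).astype(np.float32)
    c,s,a=cv2.minAreaRect(P); b=cv2.boxPoints((c,s,a)); e=[b[1]-b[0],b[2]-b[1]]
    e=max(e,key=np.linalg.norm); yaw=np.arctan2(-e[0],e[1]) # dir of long axis vs world y
    yaw=(yaw+np.pi/2)%np.pi-np.pi/2
    return len(P),np.array(c),P.mean(0),np.sort(s),np.degrees(yaw)
E
python3 - <<'E'
from h import *
np.set_printoptions(precision=4,suppress=True)
im=cv2.cvtColor(cv2.imread("pics/t0.png"),cv2.COLOR_BGR2RGB)
tb=(122,112,342,248)
print("panel",seg(im,(0,0,150),(180,45,255),"top",.005,(190,200,275,245)))
print("rake",seg(im,(45,90,40),(85,255,255),"top",.032,tb))
print("post",seg(im,(105,120,60),(125,255,255),"top",.092,(285,180,315,205)))
print("blue",seg(im,(105,110,50),(125,255,255),"top",.017,(200,175,250,205)))
r=seg(im,(0,130,90),(6,255,255),"top",.017,(205,150,260,180));print("red",r)
for uv in((190,186),(526,174),(190,385),(536,373)): print(px2w("top",uv[0]*.64,uv[1]*.64,.022))
E
```

```text
panel (2102, array([0.4542, 0.0185]), array([0.4539, 0.0181], dtype=float32), array([0.0826, 0.1875]), np.float32(0.6008107))
rake (718, array([ 0.5253, -0.1688]), array([ 0.5243, -0.1676], dtype=float32), array([0.04  , 0.1549]), np.float32(-6.037238))
post (108, array([ 0.5248, -0.1681]), array([ 0.525 , -0.1678], dtype=float32), array([0.0252, 0.0255]), np.float32(87.87678))Traceback (most recent call last):
  File "<stdin>", line 8, in <module>
  File "h.py", line 19, in seg
    P=np.array([px2w(cam,a,b,z)[:2] for a,b in zip(u,v)]).astype(np.float32)
                ~~~~^^^^^^^^^^^
  File "h.py", line 6, in px2w
    m=arm.camera_model(cam);T=np.linalg.inv(np.array(m["camera_from_world"]))
ValueError: time passes only in moves, steps and waits
```

```bash
sed -i 's/^from cell import arm/from cell import arm\n_c={}\ndef cm(c):\n    if c not in _c: _c[c]=arm.camera_model(c)\n    return _c[c]/; s/arm.camera_model(cam)/cm(cam)/g' h.py
python3 - <<'E'
from h import *
np.set_printoptions(precision=4,suppress=True)
im=cv2.cvtColor(cv2.imread("pics/t0.png"),cv2.COLOR_BGR2RGB)
def bars(lo,hi,box,z=.015):
    print(seg(im,lo,hi,"top",z,box))
bars((105,110,50),(125,255,255),(205,178,248,203))
bars((0,110,80),(8,255,255),(205,150,260,180))
bars((170,110,80),(180,255,255),(205,150,260,180))
for uv in((190,186),(526,174),(190,385),(536,373)): print(px2w("top",uv[0]*.64,uv[1]*.64,.022))
print(arm.sense()["clock"])
E
```

```text
(111, array([0.5455, 0.0322]), array([0.5462, 0.0339], dtype=float32), array([0.0131, 0.0891]), np.float32(-23.44088))
(87, array([0.6134, 0.0135]), array([0.6129, 0.0142], dtype=float32), array([0.0123, 0.0866]), np.float32(25.174116))
(38, array([0.6136, 0.0137]), array([0.6127, 0.018 ], dtype=float32), array([0.0148, 0.089 ]), np.float32(27.26601))
[0.75   0.3128 0.022 ]
[ 0.7527 -0.278   0.022 ]
[0.4019 0.3114 0.022 ]
[ 0.4065 -0.2789  0.022 ]
0.8
```

>>> {"name": "apply_moves", "arguments": {
  "angular": [
    [0, 0, -0.115],
    [0, 0, -0.23],
    [0, 0, -0.345],
    [0, 0, -0.46],
    [0, 0, -0.575],
    [0, 0, -0.69],
    [0, 0, -0.805],
    [0, 0, -0.92],
    [0, 0, -1.035],
    [0, 0, -1.149],
    [0, 0, -1.149],
    [0, 0, -1.149]
  ],
  "offset": [
    [0.045, -0.025, 0],
    [0.089, -0.05, 0],
    [0.134, -0.075, 0],
    [0.179, -0.1, 0],
    [0.223, -0.126, 0],
    [0.268, -0.151, 0],
    [0.313, -0.176, 0],
    [0.357, -0.201, 0],
    [0.402, -0.226, 0],
    [0.447, -0.251, 0],
    [0.447, -0.251, 0],
    [0.447, -0.251, 0]
  ],
  "gripper": [-1, -1, -1, -1, -1, -1, -1, -1, -1, -1, -1, -1],
  "squeeze": 60
}}

```text
clock: 2.3
tool_pos: [0.5252, -0.1688, 0.2311]
ee_rot: [-2.335, -2.102, 0.002]
wrist_force: [0.1, -0.5, 0.0]
width: 1.002
finger_force: 0.0
```

>>> {"name": "apply_moves", "arguments": {
  "angular": [
    [0, 0, 0],
    [0, 0, 0],
    [0, 0, 0],
    [0, 0, 0],
    [0, 0, 0],
    [0, 0, 0],
    [0, 0, 0],
    [0, 0, 0],
    [0, 0, 0],
    [0, 0, 0],
    [0, 0, 0],
    [0, 0, 0]
  ],
  "offset": [
    [0, 0, 0.04],
    [0, 0, 0.08],
    [0, 0, 0.12],
    [0, 0, 0.15],
    [0, 0, 0.165],
    [0, 0, 0.175],
    [0, 0, 0.175],
    [0, 0, 0.175],
    [0, 0, 0.175],
    [0, 0, 0.175],
    [0, 0, 0.175],
    [0, 0, 0.175]
  ],
  "gripper": [-1, -1, -1, -1, -1, -1, -1, 1, 1, 1, 1, 1]
}}

```text
clock: 3.8
tool_pos: [0.5258, -0.1686, 0.0566]
ee_rot: [2.335, 2.102, 0.0]
wrist_force: [-1.2, 0.2, 2.2]
width: 0.295
finger_force: 64.1
```

>>> {"name": "apply_moves", "arguments": {
  "angular": [
    [0, 0, 0],
    [0, 0, 0],
    [0, 0, 0],
    [0, 0, 0],
    [0, 0, -0.02],
    [0, 0, -0.05],
    [0, 0, -0.08],
    [0, 0, -0.114],
    [0, 0, -0.114],
    [0, 0, -0.114],
    [0, 0, -0.114]
  ],
  "offset": [
    [0, 0, -0.02],
    [0, 0, -0.05],
    [0, 0, -0.08],
    [0, 0, -0.08],
    [0.035, 0.022, -0.08],
    [0.08, 0.05, -0.08],
    [0.125, 0.078, -0.08],
    [0.17, 0.106, -0.08],
    [0.206, 0.128, -0.08],
    [0.206, 0.128, -0.08],
    [0.206, 0.128, -0.08]
  ],
  "gripper": [1, 1, 1, 1, 1, 1, 1, 1, 1, 1, 1]
}}

```text
clock: 5.18
tool_pos: [0.6734, 0.0225, 0.1346]
ee_rot: [-2.21, -2.23, 0.004]
wrist_force: [-0.1, -0.1, -0.4]
width: 0.296
finger_force: 63.8
```

Run:
```python
from h import *
np.set_printoptions(precision=4,suppress=True)
im=shot("top","t1"); im2=shot("side","s1")
a=cv2.resize(im[90:260,110:350],(720,510),interpolation=2);cv2.imwrite("pics/t1b.png",a[...,::-1])
print("rake",seg(im,(45,90,40),(85,255,255),"top",.112,(122,100,342,248)))
cv2.imwrite("pics/s1b.png",cv2.resize(im2[120:310,100:360],(780,570),interpolation=2)[...,::-1])
```

```text
rake (466, array([0.6723, 0.0232]), array([0.6731, 0.0282], dtype=float32), array([0.041 , 0.1539]), np.float32(-1.5625969))
```

View pics/s1b.png

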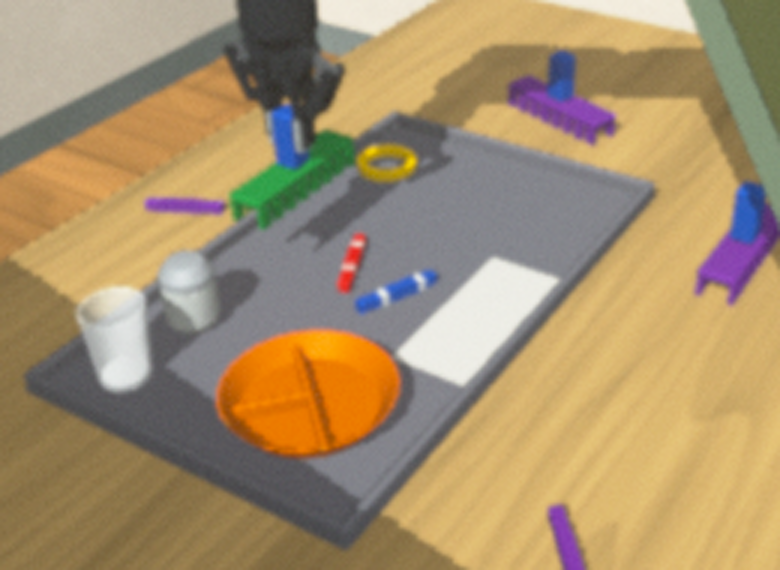

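>>> {"name": "apply_moves", "arguments": {
  "angular": [
    [0, 0, 0],
    [0, 0, 0],
    [0, 0, 0],
    [0, 0, 0],
    [0, 0, 0]
  ],
  "offset": [
    [0, 0, 0.03],
    [0, 0, 0.06],
    [0, 0, 0.072],
    [0, 0, 0.078],
    [0, 0, 0.078]
  ],
  "gripper": [1, 1, 1, 1, 1]
}}

```text
clock: 5.9
tool_pos: [0.6749, 0.0225, 0.0589]
ee_rot: [2.211, 2.23, 0.001]
wrist_force: [0.2, -0.1, -0.7]
width: 0.292
finger_force: 63.7
```

>>> {"name": "apply_moves", "arguments": {
  "angular": [
    [0, 0, 0],
    [0, 0, 0],
    [0, 0, 0],
    [0, 0, 0],
    [0, 0, 0],
    [0, 0, 0],
    [0, 0, 0],
    [0, 0, 0],
    [0, 0, 0],
    [0, 0, 0],
    [0, 0, 0],
    [0, 0, 0]
  ],
  "offset": [
    [0, -0.008, 0],
    [0, -0.016, 0],
    [0, -0.024, 0],
    [0, -0.032, 0],
    [0, -0.04, 0],
    [0, -0.048, 0],
    [0, -0.056, 0],
    [0, -0.064, 0],
    [0, -0.072, 0],
    [0, -0.08, 0],
    [0, -0.088, 0],
    [0, -0.096, 0]
  ],
  "gripper": [1, 1, 1, 1, 1, 1, 1, 1, 1, 1, 1, 1]
}}

```text
clock: 7.4
tool_pos: [0.5781, 0.0219, 0.0583]
ee_rot: [2.211, 2.231, 0.0]
wrist_force: [0.4, -0.0, -0.9]
width: 0.299
finger_force: 63.8
```

Run:
```python
from h import *
im=shot("top","t2"); im2=shot("side","s2")
a=cv2.resize(im[110:250,150:350],(600,420),interpolation=2)
b=cv2.resize(im2[150:260,160:310],(600,440),interpolation=2)[:180+200]
cv2.imwrite("pics/c2.png",cv2.resize(np.vstack([a,b])[...,::-1],(450,600)))
```

```text
(no output)
```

View pics/c2.png

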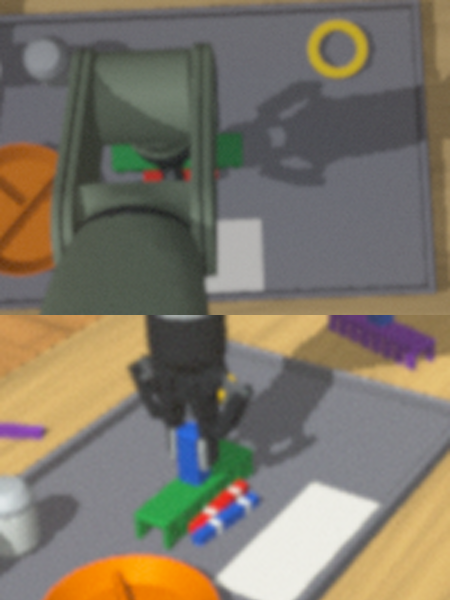

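Red lies flush against the tines, with blue almost parallel just in front of it. I'll keep combing.

>>> {"name": "apply_moves", "arguments": {
  "angular": [
    [0, 0, 0],
    [0, 0, 0],
    [0, 0, 0],
    [0, 0, 0],
    [0, 0, 0],
    [0, 0, 0],
    [0, 0, 0],
    [0, 0, 0],
    [0, 0, 0],
    [0, 0, 0],
    [0, 0, 0],
    [0, 0, 0]
  ],
  "offset": [
    [0, -0.009, 0],
    [0, -0.018, 0],
    [0, -0.027, 0],
    [0, -0.036, 0],
    [0, -0.045, 0],
    [0, -0.054, 0],
    [0, -0.063, 0],
    [0, -0.072, 0],
    [0, -0.081, 0],
    [0, -0.09, 0],
    [0, -0.097, 0],
    [0, -0.1, 0]
  ],
  "gripper": [1, 1, 1, 1, 1, 1, 1, 1, 1, 1, 1, 1]
}}

```text
clock: 9.0
tool_pos: [0.478, 0.021, 0.0583]
ee_rot: [-2.211, -2.231, 0.0]
wrist_force: [0.6, 0.1, -0.6]
width: 0.296
finger_force: 63.8
```

>>> {"name": "apply_moves", "arguments": {
  "angular": [
    [0, 0, 0],
    [0, 0, 0],
    [0, 0, 0]
  ],
  "offset": [
    [0, 0, 0],
    [0, 0, 0],
    [0, 0, 0]
  ],
  "gripper": [1, 1, 1]
}}

```text
clock: 9.38
tool_pos: [0.4788, 0.021, 0.0583]
ee_rot: [2.211, 2.231, -0.0]
wrist_force: [0.5, 0.5, -0.8]
width: 0.295
finger_force: 63.8
```

Run:
```python
from h import *
np.set_printoptions(precision=4,suppress=True)
im2=shot("side","s3")
for n in("crayon_red_center","crayon_blue_center","rake_grip"):
    for r in arm.tip_of("side",n)[:3]: print(n,round(r["conf"],2),w("side",r["xyz"]))
cv2.imwrite("pics/c3.png",cv2.resize(im2[150:270,170:330],(640,480),interpolation=2)[...,::-1])
for n,lo,hi in(("blue",(105,110,50),(125,255,255)),):
    pass
```

```text
crayon_red_center 0.76 [0.2516 0.2352 0.0078]
crayon_red_center 0.65 [0.8471 0.0219 0.0091]
crayon_red_center 0.6 [0.4477 0.0197 0.0112]
crayon_blue_center 0.67 [0.4393 0.0311 0.0113]
rake_grip 0.64 [0.477  0.0255 0.0752]
rake_grip 0.64 [ 0.2715 -0.204   0.072 ]
rake_grip 0.58 [ 0.5851 -0.3978  0.0747]
```

View pics/c3.png

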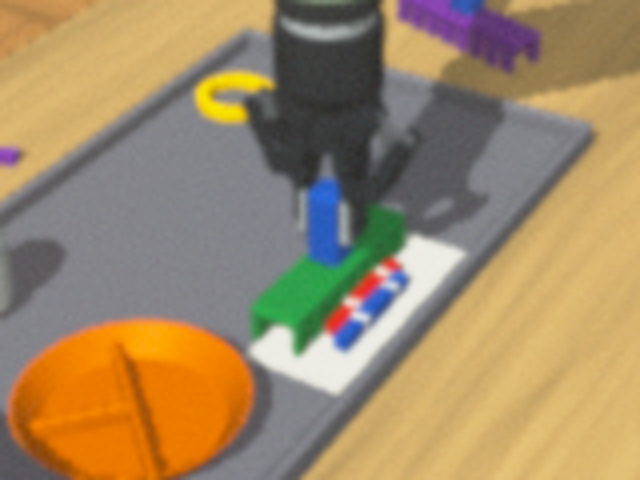

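Both crayons are on the panel, parallel to its edge. Now I'll back the rake off, lower it onto its tines and release it.

>>> {"name": "apply_moves", "arguments": {
  "angular": [
    [0, 0, 0],
    [0, 0, 0],
    [0, 0, 0],
    [0, 0, 0],
    [0, 0, 0],
    [0, 0, 0],
    [0, 0, 0],
    [0, 0, 0],
    [0, 0, 0],
    [0, 0, 0],
    [0, 0, 0],
    [0, 0, 0]
  ],
  "offset": [
    [0, 0.01, 0],
    [0, 0.025, 0],
    [0, 0.04, 0],
    [0, 0.05, 0],
    [0, 0.05, 0],
    [0, 0.05, 0.001],
    [0, 0.05, 0.0017],
    [0, 0.05, 0.0017],
    [0, 0.05, 0.0017],
    [0, 0.05, 0.0017],
    [0, 0.05, 0.0017],
    [0, 0.05, 0.0017]
  ],
  "gripper": [1, 1, 1, 1, 1, 1, 1, 1, -1, -1, -1, -1]
}}

```text
clock: 11.08
tool_pos: [0.5286, 0.0215, 0.0566]
ee_rot: [2.211, 2.231, 0.0]
wrist_force: [-0.1, -0.1, -0.2]
width: 0.999
finger_force: 0.0
```

>>> {"name": "apply_moves", "arguments": {
  "angular": [
    [0, 0, 0],
    [0, 0, 0],
    [0, 0, 0],
    [0, 0, 0],
    [0, 0, 0],
    [0, 0, 0],
    [0, 0, 0],
    [0, 0, 0],
    [0, 0, 0],
    [0, 0, 0],
    [0, 0, 0],
    [0, 0, 0]
  ],
  "offset": [
    [0, 0, 0],
    [0, 0, 0],
    [0, 0, -0.02],
    [0, 0, -0.05],
    [0, 0, -0.09],
    [0, 0, -0.14],
    [-0.05, 0, -0.18],
    [-0.1, 0, -0.18],
    [-0.16, 0, -0.18],
    [-0.22, 0, -0.18],
    [-0.28, 0, -0.18],
    [-0.33, 0, -0.18]
  ],
  "gripper": [-1, -1, -1, -1, -1, -1, -1, -1, -1, -1, -1, -1]
}}

```text
clock: 12.58
tool_pos: [0.5312, -0.3108, 0.2365]
ee_rot: [2.212, 2.23, -0.0]
wrist_force: [0.9, -0.0, 0.3]
width: 0.998
finger_force: 0.0
```

Run:
```python
from h import *
np.set_printoptions(precision=4,suppress=True)
im=shot("top","t4"); im2=shot("side","s4")
a=cv2.resize(im[100:255,110:350],(600,388),interpolation=2)
b=cv2.resize(im2[150:270,170:330],(600,450),interpolation=2)
cv2.imwrite("pics/c4.png",cv2.resize(np.vstack([a,b])[...,::-1],(430,600)))
for f in(lambda:seg(im,(45,90,40),(85,255,255),"top",.032,(122,112,342,248)),
 lambda:seg(im,(105,110,50),(125,255,255),"top",.015,(190,207,275,245)),
 lambda:seg(im,(0,110,80),(8,255,255),"top",.015,(190,202,275,245))):
    try: print(f())
    except Exception as e: print(e)
print(arm.sense()["width"])
```

```text
(707, array([0.5286, 0.0208]), array([0.5277, 0.021 ], dtype=float32), array([0.0385, 0.1552]), np.float32(-0.094912305))
(52, array([0.4406, 0.0278]), array([0.4404, 0.0295], dtype=float32), array([0.0054, 0.0834]), np.float32(-1.5514364))
(55, array([0.4531, 0.0181]), array([0.4536, 0.0169], dtype=float32), array([0.0073, 0.0863]), np.float32(0.6322569))
0.9990898500613957
```

View pics/c4.png

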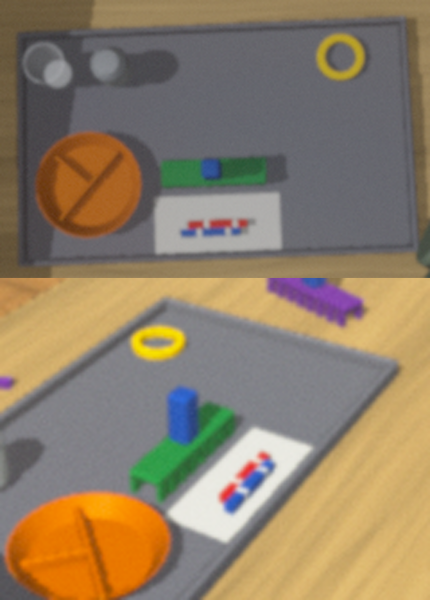

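Both crayons lie on the white panel along the edge. The rake stands upright behind them, released, and the bystanders haven't moved. I'm handing the job in.

```bash
python3 -c "
from cell import arm
print(arm.finish_job())"
```

```text
the job is handed in; nothing more can be done
None
```

The job is handed in at about 12.7 s of the 48 s allowed, with no verdict returned: the last pictures show both crayons on the white panel within about 2° of the edge, the rake standing released on its tines, and the beaker, dispenser and teether where they started.

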